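# Open the safety-capped cleaner beside the mixing tank

## Task

Get ready to mix some kitchen cleaner: first twist the blue captive filler cap on the white mixing tank counter-clockwise until it is fully open, then press the red safety cap on the green cleaner bottle down, twist it counter-clockwise until it is free, and lift it straight up. Finish while still holding the cap level and still in the gripper, about 8 cm above where it sat and right over its bottle, with the filler cap left open. Leave the dish soap and the other kitchen things standing where they are.

Things in the scene. Friction and masses are not known exactly. Their poses are not given: they have to be found in the camera images.
- filler_cap (a joint): angle of the mixing tank's blue captive filler cap about the vertical, rad: 0 = shut, grows counter-clockwise seen from above, hard stop at 1.35 = fully open. It starts between 0 and 0.25, turns with about 0.06 N m of friction, stays where it is left and cannot come off.
- filler_grip (a point): centre of the top face of the blue filler cap's upright wing, on the turning axis, 168 mm above the table; turns with the cap: its x axis runs along the wing, z up. The wing is 46 mm long (x), 14 mm thick (y) and stands 26 mm tall on a round collar 50 mm across; pinch it across its thickness.
- tank: mixing tank, white, 78 x 78 mm, 118 mm tall on a round 112 mm black rubber foot, blue scale bars on two sides; fixed to the worktop; stands in any of the three places of the row; origin at centre of underside, z up
- bottle: green cleaner bottle with a paper label with a yellow band, 88 mm diameter, on a round 112 mm black rubber foot; fixed to the worktop, cannot turn or slide; stands in any of the three places. Shoulder 50 mm across at 122 mm height, above it the neck (38 mm across its lugs, top at 138 mm). Origin at centre of underside, z up; x axis: direction in which the cap's two locking lugs sit when locked.
- safety_cap: red push-and-turn safety cap locked on the cleaner bottle: round, 48 mm diameter, 34 mm tall, 35 g, loose. Origin at the centre of its underside, 129 mm above the table when seated; z up, x along its two inner lugs and the white stripe on its top. Locked, it has about 0.1 rad of turning play and will neither turn nor come up.
- cap_top (a point): centre of the safety cap's top face, 163 mm above the table when seated. A spring holds the cap up: pushing needs 4 N at first, 8 N at 5 mm. From 4 mm down it is unlocked, bottom stop at 7 mm. Pushed down about 5.5 mm it turns counter-clockwise seen from above (clockwise is blocked); after 0.85 to 2.2 rad (best 1.3) it lifts straight up off the neck.
- soap_bottle: amber dish-soap bottle with white cap, 68 mm diameter, 165 mm tall; loose bystander, can stand in any of the three places; origin at centre of underside
- measuring_cup: open steel measuring cup, 56 mm diameter, 50 mm tall, loose bystander about 115 mm on the robot's side of the cleaner bottle; origin at centre of underside
- mug: blue ceramic mug, 80 mm diameter, 90 mm tall, loose bystander behind the row; origin at centre of underside
- pepper_mill: wooden pepper mill, 54 mm diameter, 150 mm tall, loose bystander to the left (+y) of the row; origin at centre of underside
- spice_jar: small jar with a steel lid, 48 mm diameter, 90 mm tall, loose bystander to the right (-y) of the row; origin at centre of underside
- scrub_brush: wooden scrub brush lying on the table behind the row, loose bystander; origin under its middle
Mind the look-alikes: they are no part of the job. Several things look just like the bottle: the one meant starts farthest to the robot's right.

How it is judged:
On the way, in this order (a step that is already met when the one before it is completed fails the run):
1. the blue filler cap is fully open (past 1.15 of 1.35 rad) (value of joint filler_cap above 1.15 rad), for 0.2 s.
2. the safety cap is pressed down at least 3.5 mm (z of safety_cap in the frame of bottle below 0.1253 m), for 0.1 s.
3. the safety cap has been turned more than 0.6 rad while still down on the neck (angle between the x axis of safety_cap and the x axis of bottle, either way round above 0.6 rad and z of safety_cap in the frame of bottle below 0.1328 m), for 0.1 s.
At the end, for the whole second after the job is handed in: The fingers hold the red cap (over 3 N) at rest (under 20 mm/s), level within 0.26 rad, 50 to 130 mm above its seated height, within 30 mm sideways of the bottle's axis and not touching the bottle; the blue filler cap is still open past 1.15 rad; the bystanders stand upright (z of safety_cap in the frame of bottle between 0.1788 and 0.2588 m and horizontal distance between safety_cap and bottle below 0.03 m and angle between safety_cap's own z axis and vertical below 0.26 rad and contact force between the fingers and safety_cap above 3 N and contact force between safety_cap and bottle below 0.05 N and linear speed of safety_cap below 0.02 m/s and value of joint filler_cap above 1.15 rad and angle between each of soap_bottle, measuring_cup, mug, pepper_mill, spice_jar's own z axis and vertical below 0.1 rad); the arm keeps its last pose, push and grip.
It fails at once if a bystander is moved more than 30 mm (distance of any of soap_bottle, measuring_cup, mug, pepper_mill, spice_jar, scrub_brush from where it was at the start of the episode above 0.03 m).
It also fails if it takes over 51 s, if anything falls off the work surface, if the arm or the gripper's body presses on something with over 40 N, if the wrist force passes 120 N, or if a joint passes its speed limit or range.

## Robot

A 6-joint arm with a two-finger parallel gripper is mounted at the origin on the work surface. World frame = base frame: x ahead of the robot, y to its left, z up, the work surface at z = 0. Lengths are in m, angles in rad, forces in N, time in s.
With the tool pointing down it reaches from about 0.35 to 0.775 m from the base axis. Payload 5.5 kg.
Tool frame: the origin (TCP) lies at the very end of the fingers, on their centre line; the grasp point (between the pads) lies 19 mm behind it; z points along the fingers, y is the line along which they close (so a half turn about z gives the same grasp; the last joint's range is limited). The gripper opens to 85 mm and grips with 20 to 120 N. Pads are 22 mm wide; open, the fingers measure 114 mm over their backs; the gripper's body (76 mm by 85 mm) begins 54 mm behind the grasp point. The pads swing forward as they close: fully open they stand 13 mm farther back than shut.
Start: joints at [1.103, 0.313, 0.046, 1.304, 0, 1.431], TCP at [0.185, 0.544, 0.209] pointing down, gripper open.
Joint ranges: [-2.76, 2.76], [-0.86, 1.69], [-1.03, 1.26], [-2.2, 2.34], [-1.47, 1.5], [-3.14, 3.14]. Speed limits (rad/s): [2.57, 2.57, 3.14, 3.14, 3.14, 3.14].

## Interface

Orientations are given as a unit quaternion [w, x, y, z].
In Python, from workcell import robot gives the robot as it stands. The module is installed in compiled form; this text tells all that it offers.
- The arm moves only by the tool move_arm, never from a script. Its argument "moves" is a list of rows, each a list of 7 numbers: the shift along the tool's x, y, z in cm, then the turn, a rotation vector about the tool's x, y, z in rad, then the opening, from 0 (shut) to 1 (fully open). A call has 1 to 20 rows; each row is the pose to reach, as a shift and turn from the pose commanded when the call began, along the tool's axes at that moment; what a row does not reach only later rows make up. A row lasts 1/10 s, in which the tool goes at most 50 mm and 8.59 degrees, less where a joint would pass 70% of its speed; a pose out of reach is approached as far as the arm can. A call with a gripper value outside its range is refused whole. The fingers move at their own pace and stop on an object; "squeeze" is the grip in N (left out, the last holds). Time passes only in rows, so rows that repeat a pose let the fingers close. It gives the time, the measured TCP pose, the force, the opening and the grip force at its end, in the units of the state.
- robot.sense(): the state, without advancing time (a new reading comes with each control period).
- robot.capture(name): name is "scene" or "top"; returns a dict with "img" (420x560x3 uint8, blue, green, red), "range_z" (420x560 float32, m along the optical axis (not along the pixel's ray), 0 where there is no reading), "mtx" (3x3 intrinsics, pixels), "distortion" ([k1, k2, p1, p2, k3] as OpenCV has them; the pictures are not rectified), "position" and "attitude" of the camera in the world. Camera axes: x right, y up, looking along -z (the intrinsics and any distortion apply to the point x, -y, -z); pixel columns grow to the right and rows downward; lengths in m; the calibration is good to about 2 mm. A picture is of the moment at which its call begins.
- robot.sign_off(): hands the job in; it is judged then, once.
The state is a dict: "t": time; "joint_positions": joint angles; "qvel": joint speeds; "joint_torque": joint torques, N m; "eef_pos": TCP position; "tcp_rot": TCP orientation; "contact_force": force on the tool from outside, world axes, zero at the start; "moment": the same for the moment, N m; "gripper_width": opening from 0.0 (shut) to 1.0 (fully open); "gripper_force": force on a finger pad.
Only numpy, scipy, OpenCV 4.12 (cv2) and the standard library are available. Lean on these libraries where they do the work, as an engineer would, in place of code of your own. Each camera call takes 0.05 s, during which the arm holds its last target. There are 200 camera calls.

## Working session

There is one attempt and no reset: what is moved stays moved. The work goes in short steps, Python scripts to look and compute and a tool call to move; the robot and the scene stay as the last step left them, time stands still between calls to the robot, and variables do not carry over. Pictures are saved under pics/ and viewed, at most 10 in all, crops included, and the job is handed in when it is done.

Besides the shell and the picture viewer there is one more tool, called after ">>>" by a JSON object that holds its "name" and its "arguments", one argument or row to a line. move_arm: Moves the arm, as the interface text tells. Its arguments: {"type":"object","properties":{"moves":{"type":"array","items":{"type":"array","items":{"type":"number"}}},"squeeze":{"type":"number"}},"required":["moves"]}

```bash
mkdir -p pics; cat > h.py <<'E'
import numpy as np, cv2
from scipy.spatial.transform import Rotation as R
from workcell import robot
def cap(name):
    c=robot.capture(name); np.savez(f'{name}.npz',**c); return c
def rot(q): return R.from_quat([q[1],q[2],q[3],q[0]]).as_matrix()
def att(a):
    a=np.array(a); return a if a.shape==(3,3) else rot(a)
def p2w(c,u,v,z=None):
    "pixel -> world, by depth, or on the plane z"
    p=cv2.undistortPoints(np.array([[[u,v]]],float),c['mtx'],c['distortion'])[0,0]
    d=att(c['attitude'])@np.array([p[0],-p[1],-1]); o=np.array(c['position'])
    s=(z-o[2])/d[2] if z is not None else float(c['range_z'][int(round(v)),int(round(u))])
    return o+s*d
E
python3 - <<'E'
from h import *
for n in('scene','top'):
    c=cap(n); cv2.imwrite(f'pics/{n}0.png',c['img']); print(n,c['position'],c['attitude'])
s=robot.sense(); print(s)
E
```

```text
scene [1.45730285 0.63052319 1.07514821] [0.41501606 0.18735265 0.36257419 0.81314243]
top [ 0.47421834 -0.00981434  1.04222743] [ 0.71312726  0.04696435 -0.04462446 -0.69803476]
{'t': 0.1, 'joint_positions': array([ 1.10337621e+00,  3.13961852e-01,  4.50740181e-02,  1.30357398e+00,
       -2.19078925e-05,  1.43119452e+00]), 'qvel': array([-0.00089113, -0.00130555,  0.00111846,  0.00079019,  0.00033507,
       -0.00136609]), 'joint_torque': array([ 2.92551493e-03, -4.81725740e+01,  2.99243134e+01,  1.27714186e-02,
       -2.10716994e-04, -5.46069984e-06]), 'eef_pos': array([0.1849314 , 0.54393208, 0.20856967]), 'tcp_rot': array([-2.38431295e-04,  1.63176140e-01,  9.86596601e-01, -7.97956482e-04]), 'contact_force': array([-0.21896741,  0.10007862,  0.44471301]), 'moment': array([ 0.02319712, -0.05179426, -0.03190483]), 'gripper_force': 0.0, 'gripper_width': 0.9986989717417748}
```

View pics/scene0.png

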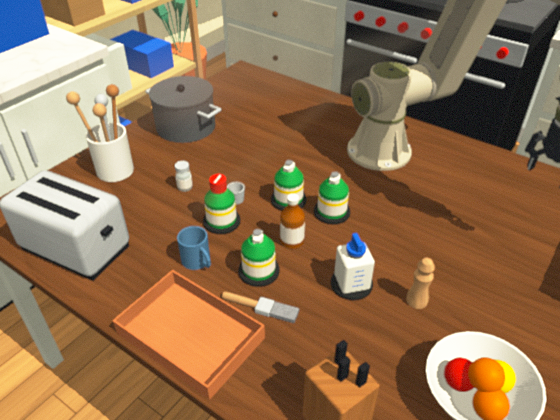

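View pics/top0.png

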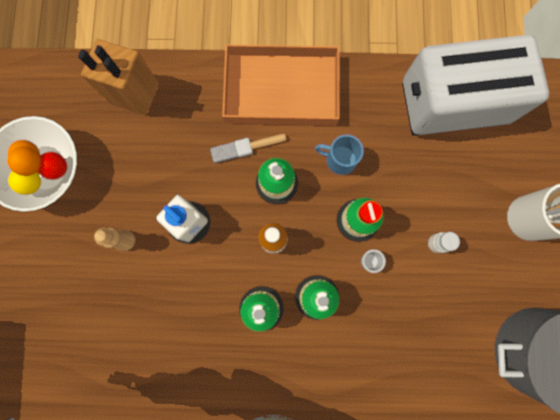

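The top view shows the tank with its blue wing near (175,215), the red cap with its white stripe near (371,212) (farthest to the right), the soap at (273,237) between them, and the cup at (374,261). I'll enlarge the two caps.

```bash
python3 - <<'E'
from h import *
c=dict(np.load('top.npz')); s=dict(np.load('scene.npz'))
def crop(c,u,v,k=6,w=66,h=50):
    return cv2.resize(c['img'][v-h//2:v+h//2,u-w//2:u+w//2],None,fx=k,fy=k,interpolation=cv2.INTER_CUBIC)
cv2.imwrite('pics/crop.png',np.vstack([np.hstack([crop(c,180,218),crop(c,366,215)]),np.hstack([crop(s,355,255),crop(s,220,190)])]))
# colour blobs projected at known heights
def blob(c,lo,hi,box,z):
    x0,y0,x1,y1=box; hsv=cv2.cvtColor(c['img'],cv2.COLOR_BGR2HSV)
    m=cv2.inRange(hsv,lo,hi)[y0:y1,x0:x1]; v,u=np.nonzero(m); 
    P=np.array([p2w(c,a+x0,b+y0) for a,b in zip(u,v)]); P=P[np.abs(P[:,2]-z)<.006]
    mn,mx=P.min(0),P.max(0); e,V=np.linalg.eigh(np.cov(P[:,:2].T))
    print(len(P),'mean',P.mean(0).round(4),'mid',((mn+mx)/2).round(4),(mx-mn).round(4),'axis deg',np.degrees(np.arctan2(V[1,1],V[0,1])).round(1),(e**.5*12**.5).round(4))
for c_,n,b1,b2 in((c,'top',(150,190,215,245),(335,190,400,240)),(s,'scene',(330,225,380,262),(200,165,240,200))):
    print(n); blob(c_,(100,120,60),(125,255,255),b1,.168)
    blob(c_,(0,150,80),(6,255,255),b2,.163)
    blob(c_,(0,0,170),(180,110,255),b2,.163)
for u,v in((273,234),(374,261),(345,155),(105,236),(453,240)): print(u,v,p2w(c,u,v).round(3))
E
```

```text
top
126 mean [0.5905 0.2308 0.1687] mid [0.5908 0.2314 0.167 ] [0.0332 0.0379 0.0098] axis deg 49.4 [0.0135 0.0451]
255 mean [ 0.6051 -0.2047  0.1639] mid [ 0.6052 -0.2054  0.1627] [0.0429 0.0455 0.011 ] axis deg 113.1 [0.0379 0.0456]
55 mean [ 0.6059 -0.2058  0.1645] mid [ 0.6063 -0.2059  0.1653] [0.0359 0.0132 0.0069] axis deg -165.4 [0.0073 0.0375]
scene
82 mean [0.5928 0.2369 0.1667] mid [0.5881 0.2363 0.1671] [0.0413 0.0389 0.0096] axis deg 48.1 [0.014  0.0472]
128 mean [ 0.6073 -0.2009  0.1612] mid [ 0.6058 -0.2022  0.1619] [0.0516 0.0492 0.0097] axis deg 81.7 [0.0455 0.0472]
23 mean [ 0.6028 -0.2045  0.162 ] mid [ 0.6042 -0.2051  0.1624] [0.0404 0.0171 0.0089] axis deg -158.1 [0.01   0.0436]
273 234 [0.55  0.009 0.17 ]
374 261 [ 0.501 -0.248  0.005]
345 155 [ 0.779 -0.174  0.004]
105 236 [0.539 0.385 0.149]
453 240 [ 0.552 -0.417  0.089]
```

View pics/crop.png

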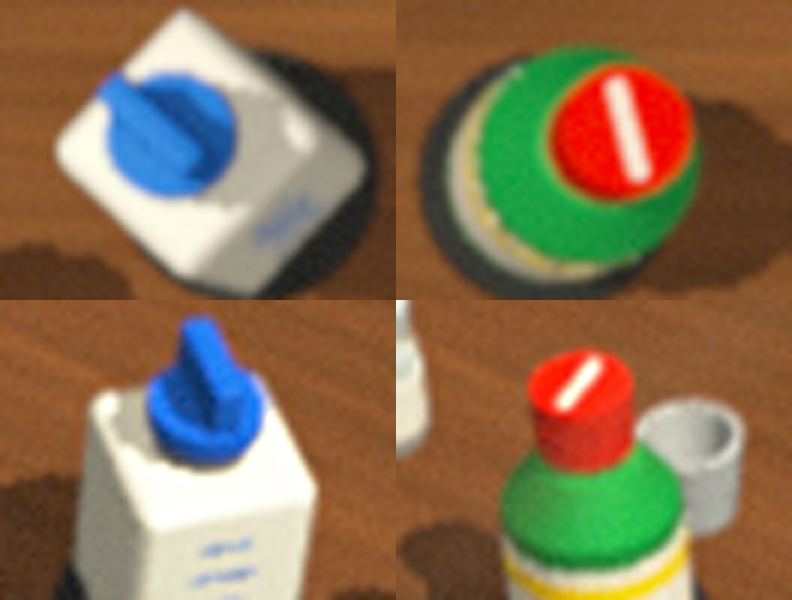

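The crops show the wing running up-left at about 49° around (0.591, 0.233), and the red cap at (0.6055, -0.205) with its stripe at about 15°.

```bash
cat >> h.py <<'E'
def go(p,yaw,tag=''):
    "row (cm, rad) to TCP p, tool down, tool y at world angle yaw deg"
    s=robot.sense(); T=rot(s['tcp_rot']); a=np.radians(yaw); y=np.array([np.cos(a),np.sin(a),0]); z=np.array([0,0,-1.])
    G=np.column_stack([np.cross(y,z),y,z])
    print(tag,(T.T@(np.array(p)-s['eef_pos'])*100).round(2),R.from_matrix(T.T@G).as_rotvec().round(3))
E
python3 -c "
from h import *
go([.591,.233,.210],139)"
```

```text
[-48.46 -16.36  -0.13] [-1.000e-03 -1.000e-03 -1.183e+00]
```

>>> {"name": "move_arm", "arguments": {
  "moves": [
    [-48.5,-16.4,-0.1,0,0,-1.18,0.7],
    [-48.5,-16.4,-0.1,0,0,-1.18,0.7],
    [-48.5,-16.4,-0.1,0,0,-1.18,0.7],
    [-48.5,-16.4,-0.1,0,0,-1.18,0.7],
    [-48.5,-16.4,-0.1,0,0,-1.18,0.7],
    [-48.5,-16.4,-0.1,0,0,-1.18,0.7],
    [-48.5,-16.4,-0.1,0,0,-1.18,0.7],
    [-48.5,-16.4,-0.1,0,0,-1.18,0.7],
    [-48.5,-16.4,-0.1,0,0,-1.18,0.7],
    [-48.5,-16.4,-0.1,0,0,-1.18,0.7],
    [-48.5,-16.4,-0.1,0,0,-1.18,0.7],
    [-48.5,-16.4,-0.1,0,0,-1.18,0.7],
    [-48.5,-16.4,-0.1,0,0,-1.18,0.7],
    [-48.5,-16.4,-0.1,0,0,-1.18,0.7],
    [-48.5,-16.4,-0.1,0,0,-1.18,0.7],
    [-48.5,-16.4,-0.1,0,0,-1.18,0.7]
  ]
}}

```text
t: 1.7
eef_pos: [0.5906, 0.2342, 0.2108]
tcp_rot: [0.0, -0.414, 0.91, 0.0]
contact_force: [0.2, 0.4, 0.6]
gripper_width: 0.7
gripper_force: 0.0
```

```bash
python3 - <<'E'
from h import *
go([.591,.233,.146],139)
s=robot.sense(); print(s['joint_positions'].round(3),s['eef_pos'],s['gripper_width'])
c=cap('scene'); cv2.imwrite('pics/s1.png',cv2.resize(c['img'][190:310,270:430],None,fx=4,fy=4,interpolation=cv2.INTER_CUBIC))
E
```

```text
[ 0.06 -0.11  6.48] [-0.     0.    -0.001]
[ 0.251  0.434  0.226  1.362  0.    -0.603] [0.5905953  0.23415904 0.21081456] 0.6998762651006621
```

View pics/s1.png

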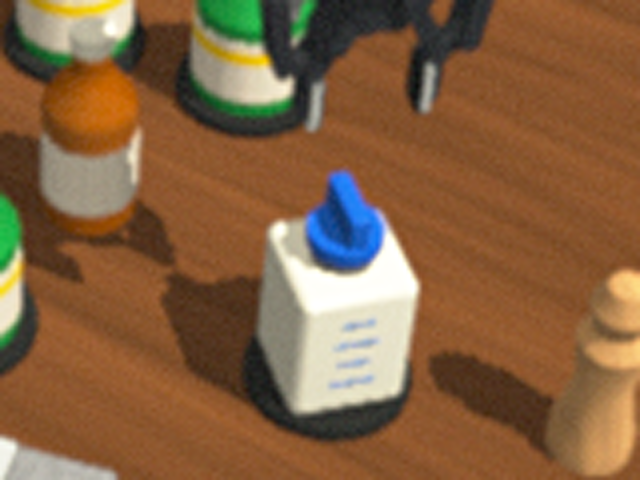

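```bash
python3 - <<'E'
from h import *
c=dict(np.load('scene.npz'))
def proj(c,P):
    A=att(c['attitude']); q=A.T@(np.array(P)-c['position']); q=q*[1,-1,-1]
    return cv2.projectPoints(q[None],np.zeros(3),np.zeros(3),c['mtx'],c['distortion'])[0].ravel()
e=np.array([.5906,.2342,.2108]); d=np.array([np.cos(np.radians(139)),np.sin(np.radians(139)),0])
f=lambda p:((proj(c,p)-[270,190])*4).round(0)
print('tcp',f(e),'tips',f(e+.030*d+[0,0,.006]),f(e-.03*d+[0,0,.006]),'wing',f([.591,.233,.168]))
# measured finger tips
for u,v in((320,118),(428,98)): print(p2w(c,270+u/4,190+v/4))
print(c['distortion'],c['mtx'])
E
```

```text
tcp [352. 144.] tips [401. 129.] [305. 144.] wing [343. 195.]
[0.370358   0.10432705 0.00206267]
[0.57033047 0.2685177  0.25102545]
[0.00893008 0.         0.         0.         0.        ] [[532.87129936   0.         281.62921023]
 [  0.         532.87129936 217.14322625]
 [  0.           0.           1.        ]]
```

```bash
python3 - <<'E'
from h import *
s=robot.sense(); T=rot(s['tcp_rot'])
for n in('scene','top'):
    c=dict(np.load('scene.npz')) if n=='scene' else cap('top')
    ok=np.argwhere(c['range_z']>0)
    P=cv2.undistortPoints(ok[:,::-1].astype(float)[:,None],c['mtx'],c['distortion'])[:,0]
    z=c['range_z'][ok[:,0],ok[:,1]]; 
    W=np.column_stack([P[:,0]*z,-P[:,1]*z,-z])@att(c['attitude']).T+c['position']
    L=(W-s['eef_pos'])@T
    for a,b in((-.01,.02),(-.03,-.01),(-.06,-.03)):
        m=(abs(L[:,0])<.06)&(abs(L[:,1])<.09)&(L[:,2]>a)&(L[:,2]<b)
        Q=L[m]
        for sg in(1,-1):
            q=Q[Q[:,1]*sg>0]
            if len(q): print(n,a,b,len(q),np.percentile(q,[5,50,95],axis=0).round(4).tolist())
E
```

```text
scene -0.03 -0.01 5 [[-0.0111, 0.0312, -0.0297], [-0.0082, 0.032, -0.0284], [0.0046, 0.0346, -0.0272]]
scene -0.03 -0.01 2 [[-0.011, -0.0337, -0.0289], [-0.0078, -0.0315, -0.028], [-0.0047, -0.0294, -0.027]]
scene -0.06 -0.03 83 [[-0.014, 0.0307, -0.0576], [-0.0084, 0.0327, -0.0472], [0.008, 0.0437, -0.0316]]
scene -0.06 -0.03 70 [[-0.0132, -0.0417, -0.0584], [-0.0085, -0.0349, -0.0453], [0.002, -0.0287, -0.0329]]
top -0.06 -0.03 32 [[0.0027, 0.0283, -0.057], [0.0082, 0.0309, -0.0449], [0.0098, 0.0401, -0.0313]]
top -0.06 -0.03 25 [[0.0049, -0.0439, -0.0592], [0.009, -0.0374, -0.0437], [0.0097, -0.0325, -0.0327]]
```

The fingers are centred on the tool axis, so the apparent offset in the picture comes from the open tips standing back. Descending and pinching the wing.

>>> {"name": "move_arm", "arguments": {
  "moves": [
    [0,-0.1,2.5,0,0,0,0.7],
    [0,-0.1,5,0,0,0,0.7],
    [0,-0.1,6.5,0,0,0,0.7],
    [0,-0.1,6.5,0,0,0,0.7],
    [0,-0.1,6.5,0,0,0,0],
    [0,-0.1,6.5,0,0,0,0],
    [0,-0.1,6.5,0,0,0,0],
    [0,-0.1,6.5,0,0,0,0],
    [0,-0.1,6.5,0,0,0,0],
    [0,-0.1,6.5,0,0,0,0],
    [0,-0.1,6.5,0,0,0,0],
    [0,-0.1,6.5,0,0,0,0]
  ],
  "squeeze": 40
}}

```text
t: 3.0
eef_pos: [0.5927, 0.2325, 0.1462]
tcp_rot: [0.001, -0.413, 0.911, -0.0]
contact_force: [0.1, -0.2, 4.9]
gripper_width: 0.006
gripper_force: 2.6
```

```bash
python3 - <<'E'
from h import *
print(robot.sense()['gripper_width'],robot.sense()['contact_force'])
c=cap('scene'); a=cv2.resize(c['img'][190:270,310:400],None,fx=6,fy=6,interpolation=cv2.INTER_CUBIC)
cv2.imwrite('pics/s2.png',a)
E
```

```text
0.006195687450329182 [ 0.07287366 -0.21970405  4.9484206 ]
```

View pics/s2.png

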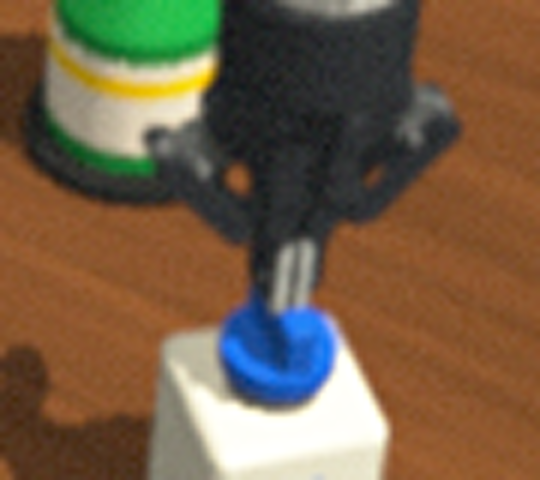

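The tips appear to sit on the wing's top (about (290,305) in the crop) rather than around it. I'll measure how high the real fingertips are.

```bash
cat >> h.py <<'E'
def cloud(c):
    ok=np.argwhere(c['range_z']>0)
    P=cv2.undistortPoints(ok[:,::-1].astype(float)[:,None],c['mtx'],c['distortion'])[:,0]
    z=c['range_z'][ok[:,0],ok[:,1]]
    return np.column_stack([P[:,0]*z,-P[:,1]*z,-z])@att(c['attitude']).T+c['position'], c['img'][ok[:,0],ok[:,1]], ok
E
python3 - <<'E'
from h import *
s=robot.sense(); T=rot(s['tcp_rot']); c=dict(np.load('scene.npz')); W,I,ok=cloud(c); L=(W-s['eef_pos'])@T; I=I.astype(int)
m=(abs(L[:,0])<.035)&(abs(L[:,1])<.035)&(L[:,2]>-.06)&(L[:,2]<.02)
blue=m&(I[:,0]-I[:,2]>50); grey=m&(abs(I[:,0]-I[:,2])<30)&(L[:,2]<.012)
for n,k in(('blue',blue),('grey',grey)):
    q=L[k]; print(n,len(q),np.percentile(q,[2,10,50,90,98],axis=0).round(4).tolist())
# column of grey along the image column through the pads
for v in range(226,250,1): 
    p=p2w(c,310+290/6,v); l=T.T@(p-s['eef_pos']); print(v,c['img'][v,310+48],(l*1000).round(1))
E
```

```text
blue 256 [[-0.0256, -0.0182, -0.0237], [-0.0236, -0.014, -0.0193], [-0.0134, -0.0022, 0.0036], [0.0085, 0.0184, 0.0092], [0.017, 0.0258, 0.0128]]
grey 106 [[-0.0148, -0.012, -0.0589], [-0.0133, -0.011, -0.0565], [-0.0098, -0.0012, -0.0446], [-0.0051, 0.0109, -0.0316], [-0.0001, 0.0135, -0.0236]]
226 [49 45 43] [-13.3  -2.8 -77.9]
227 [53 52 48] [-15.   -3.2 -76.3]
228 [45 47 45] [-13.8  -2.3 -71.9]
229 [52 54 51] [-14.8  -2.4 -69.5]
230 [87 89 89] [-11.6  -0.6 -63. ]
231 [128 140 140] [ -9.7   0.6 -57.7]
232 [146 156 156] [-12.1  -0.1 -56.8]
233 [140 150 151] [-12.3   0.1 -53.7]
234 [127 137 137] [-10.6   1.2 -48.6]
235 [115 122 122] [-12.7   0.6 -47.4]
236 [109 118 116] [-13.5   0.6 -44.8]
237 [107 113 117] [-11.2   2.1 -39. ]
238 [110 121 121] [-12.    2.  -36.4]
239 [101 112 112] [-12.1   2.3 -33.1]
240 [115 109 110] [-12.6   2.5 -30.2]
241 [185 115  88] [-13.7   2.3 -27.9]
242 [239 117  48] [-10.2   4.3 -20.7]
243 [248 129  35] [-14.3   2.8 -21.6]
244 [241 120  32] [-16.7   2.1 -20.7]
245 [223 108  30] [-22.8  -0.4 -23.7]
246 [189  94  33] [-20.1   1.2 -17.3]
247 [167  83  22] [-22.    0.7 -16. ]
248 [160  75  12] [-24.4  -0.  -15. ]
249 [169  85  23] [-23.8   0.6 -10.8]
```

The real tips sit about 20 mm behind the reported TCP, so they closed on top of the wing. Opening, going 2 cm lower, and pinching again.

>>> {"name": "move_arm", "arguments": {
  "moves": [
    [0,0,0,0,0,0,0.65],
    [0,0,0,0,0,0,0.65],
    [0,0,0,0,0,0,0.65],
    [0,0,0,0,0,0,0.65],
    [0,0,0,0,0,0,0.65],
    [0,0,1,0,0,0,0.65],
    [0,0,2,0,0,0,0.65],
    [0,0,2,0,0,0,0.65]
  ]
}}

```text
t: 3.85
eef_pos: [0.5907, 0.232, 0.1228]
tcp_rot: [-0.002, -0.413, 0.911, 0.0]
contact_force: [-0.4, -0.1, -0.2]
gripper_width: 0.646
gripper_force: 0.0
```

>>> {"name": "move_arm", "arguments": {
  "moves": [
    [0,0,0,0,0,0,0],
    [0,0,0,0,0,0,0],
    [0,0,0,0,0,0,0],
    [0,0,0,0,0,0,0],
    [0,0,0,0,0,0,0],
    [0,0,0,0,0,0,0],
    [0,0,0,0,0,0,0],
    [0,0,0,0,0,0,0]
  ],
  "squeeze": 40
}}

```text
t: 4.65
eef_pos: [0.5908, 0.2339, 0.126]
tcp_rot: [-0.0, -0.414, 0.91, 0.002]
contact_force: [-5.2, 4.5, 1.4]
gripper_width: 0.153
gripper_force: 41.9
```

Gripped (13 mm). Turning counter-clockwise.

>>> {"name": "move_arm", "arguments": {
  "moves": [
    [0,0,0,0,0,-0.14,0],
    [0,0,0,0,0,-0.28,0],
    [0,0,0,0,0,-0.42,0],
    [0,0,0,0,0,-0.56,0],
    [0,0,0,0,0,-0.7,0],
    [0,0,0,0,0,-0.84,0],
    [0,0,0,0,0,-0.98,0],
    [0,0,0,0,0,-1.1,0],
    [0,0,0,0,0,-1.1,0]
  ]
}}

```text
t: 5.55
eef_pos: [0.5895, 0.2343, 0.126]
tcp_rot: [-0.0, 0.83, -0.558, -0.003]
contact_force: [-8.2, 6.0, 4.9]
gripper_width: 0.153
gripper_force: 42.1
```

```bash
python3 -c "
from h import *
s=robot.sense();print(s['moment'],s['contact_force'],s['eef_pos'],s['joint_positions'])"
```

```text
[1.03955602 1.51533873 0.0941358 ] [-8.18217372  5.97487243  4.87487741] [0.58951765 0.23428406 0.12598439] [ 0.24967784  0.46342305  0.06297822  1.17343573  0.004205   -1.70712392]
```

>>> {"name": "move_arm", "arguments": {
  "moves": [
    [0,0,0,0,0,-0.07,0],
    [0,0,0,0,0,-0.14,0],
    [0,0,0,0,0,-0.14,0]
  ]
}}

```text
t: 5.85
eef_pos: [0.5894, 0.2342, 0.126]
tcp_rot: [-0.0, 0.866, -0.499, -0.003]
contact_force: [-8.5, 5.1, 4.4]
gripper_width: 0.154
gripper_force: 42.2
```

```bash
python3 -c "
from h import *
s=robot.sense();print(s['moment'],s['contact_force'],s['eef_pos'],s['joint_positions'][5])"
```

```text
[0.98791801 1.62832327 0.09216677] [-8.53113049  5.13379913  4.35734263] [0.58935411 0.23420865 0.12596537] -1.8460097912688478
```

>>> {"name": "move_arm", "arguments": {
  "moves": [
    [0,0,0,0,0,-0.04,0],
    [0,0,0,0,0,-0.07,0],
    [0,0,0,0,0,-0.07,0],
    [0,0,0,0,0,-0.07,0]
  ]
}}

```text
t: 6.25
eef_pos: [0.5893, 0.2342, 0.126]
tcp_rot: [-0.0, 0.883, -0.469, -0.003]
contact_force: [-8.1, 4.9, 5.9]
gripper_width: 0.152
gripper_force: 42.2
```

```bash
python3 -c "
from h import *
s=robot.sense();print(s['moment'],s['contact_force'],s['eef_pos'],s['joint_positions'][5])"
```

```text
[0.9791963  1.71265093 0.06890936] [-8.11151014  4.92462458  5.94288613] [0.58928503 0.23416068 0.12598601] -1.9145797626595544
```

>>> {"name": "move_arm", "arguments": {
  "moves": [
    [0,0,0,0,0,0,0.6],
    [0,0,0,0,0,0,0.6],
    [0,0,0,0,0,0,0.6],
    [0,0,0,0,0,0,0.6],
    [0,0,-4,0,0,0,0.9],
    [0,0,-8,0,0,0,0.9],
    [0,0,-11,0,0,0,0.9],
    [0,0,-11,0,0,0,0.9]
  ]
}}

```text
t: 7.05
eef_pos: [0.595, 0.2328, 0.2411]
tcp_rot: [-0.003, 0.882, -0.471, 0.003]
contact_force: [0.4, 0.6, -0.2]
gripper_width: 0.899
gripper_force: 0.0
```

```bash
python3 -c "
from h import *
s=robot.sense();print(s['eef_pos'])
go([.6055,-.205,.235],110)"
```

```text
[0.5949564  0.23276286 0.24105558]
 [36.94 23.52  0.52] [-0.009  0.006  1.813]
```

>>> {"name": "move_arm", "arguments": {
  "moves": [
    [37,23.5,0.5,0,0,1.81,0.9],
    [37,23.5,0.5,0,0,1.81,0.9],
    [37,23.5,0.5,0,0,1.81,0.9],
    [37,23.5,0.5,0,0,1.81,0.9],
    [37,23.5,0.5,0,0,1.81,0.9],
    [37,23.5,0.5,0,0,1.81,0.9],
    [37,23.5,0.5,0,0,1.81,0.9],
    [37,23.5,0.5,0,0,1.81,0.9],
    [37,23.5,0.5,0,0,1.81,0.9],
    [37,23.5,0.5,0,0,1.81,0.9],
    [37,23.5,0.5,0,0,1.81,0.9],
    [37,23.5,0.5,0,0,1.81,0.9],
    [37,23.5,0.5,0,0,1.81,0.9],
    [37,23.5,0.5,0,0,1.81,0.9],
    [37,23.5,0.5,0,0,1.81,0.9],
    [37,23.5,0.5,0,0,1.81,0.9]
  ]
}}

```text
t: 8.65
eef_pos: [0.6035, -0.2057, 0.2303]
tcp_rot: [-0.0, -0.176, 0.984, 0.0]
contact_force: [-1.0, -0.4, 0.6]
gripper_width: 0.902
gripper_force: 0.0
```

```bash
python3 - <<'E'
from h import *
s=robot.sense();print(s['eef_pos'],s['joint_positions'].round(2))
go([.6055,-.205,.120],110)
c=cap('top'); t=dict(c); d=cap('scene')
k=lambda c,x0,y0,x1,y1,f:cv2.resize(c['img'][y0:y1,x0:x1],None,fx=f,fy=f,interpolation=cv2.INTER_CUBIC)
cv2.imwrite('pics/s3.png',np.hstack([k(c,145,185,215,250,5),k(d,180,130,270,195,5)]))
W,I,ok=cloud(c); I=I.astype(int)
m=(abs(W[:,0]-.59)<.04)&(abs(W[:,1]-.232)<.04)&(W[:,2]>.162)&(W[:,2]<.176)&(I[:,0]-I[:,2]>60)
P=W[m][:,:2]; e,V=np.linalg.eigh(np.cov(P.T)); print(len(P),P.mean(0),'wing deg',np.degrees(np.arctan2(V[1,1],V[0,1])))
T=rot(s['tcp_rot']); W,I,ok=cloud(d); L=(W-s['eef_pos'])@T
m=(abs(L[:,0])<.03)&(abs(L[:,1])<.07)&(L[:,2]>-.06)&(L[:,2]<.02)
for g in(1,-1): q=L[m&(L[:,1]*g>0)]; print(len(q),len(q) and np.percentile(q,[5,50,98],axis=0).round(3).tolist())
E
```

```text
[ 0.60349072 -0.20568796  0.23029902] [-0.45  0.44  0.28  1.41  0.   -0.81]
 [-2.100e-01 -1.000e-02  1.103e+01] [ 0.    -0.     0.005]
133 [0.59180937 0.2314005 ] wing deg 124.31954425548979
61 [[-0.012, 0.042, -0.059], [-0.009, 0.048, -0.049], [0.007, 0.056, -0.033]]
63 [[-0.013, -0.048, -0.059], [-0.007, -0.038, -0.047], [0.01, -0.034, -0.032]]
```

View pics/s3.png

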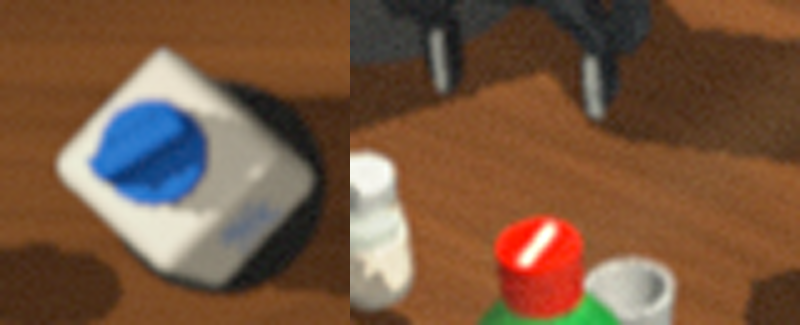

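The wing turned 75° (1.31 rad), so the filler is open, and the gripper is over the red cap. Descending and gripping it.

>>> {"name": "move_arm", "arguments": {
  "moves": [
    [-0.2,0,4,0,0,0,0.9],
    [-0.2,0,8,0,0,0,0.9],
    [-0.2,0,11.2,0,0,0,0.9],
    [-0.2,0,11.2,0,0,0,0.9],
    [-0.2,0,11.2,0,0,0,0],
    [-0.2,0,11.2,0,0,0,0],
    [-0.2,0,11.2,0,0,0,0],
    [-0.2,0,11.2,0,0,0,0],
    [-0.2,0,11.2,0,0,0,0],
    [-0.2,0,11.2,0,0,0,0],
    [-0.2,0,11.2,0,0,0,0]
  ],
  "squeeze": 60
}}

```text
t: 9.85
eef_pos: [0.6068, -0.2058, 0.1195]
tcp_rot: [0.002, -0.175, 0.985, -0.001]
contact_force: [3.9, -1.0, 5.6]
gripper_width: 0.537
gripper_force: 60.8
```

```bash
python3 - <<'E'
from h import *
s=robot.sense();print(s['eef_pos'],s['contact_force'],s['moment'],s['gripper_width'],s['gripper_force'])
d=cap('scene')
cv2.imwrite('pics/s4.png',cv2.resize(d['img'][150:230,180:270],None,fx=6,fy=6,interpolation=cv2.INTER_CUBIC))
E
```

```text
[ 0.60682363 -0.20580358  0.11947599] [ 3.87181247 -0.99421364  5.57929647] [-0.26520403 -0.70561408  0.01093046] 0.5370419645919444 60.80973189265933
```

View pics/s4.png

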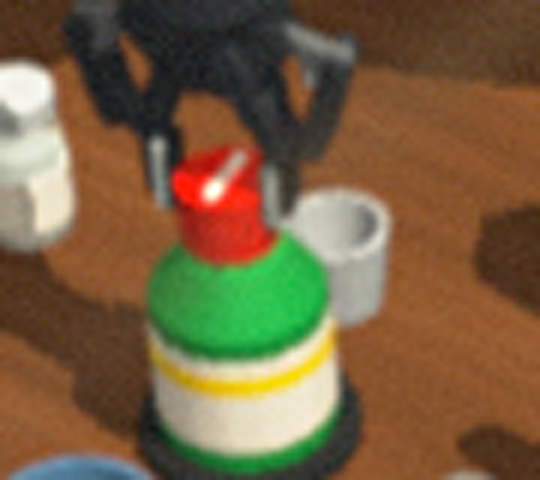

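The cap is gripped near its top. Pressing down.

>>> {"name": "move_arm", "arguments": {
  "moves": [
    [0,0,0.1,0,0,0,0],
    [0,0,0.2,0,0,0,0],
    [0,0,0.3,0,0,0,0],
    [0,0,0.4,0,0,0,0],
    [0,0,0.4,0,0,0,0]
  ],
  "squeeze": 80
}}

```text
t: 10.4
eef_pos: [0.6067, -0.2058, 0.1155]
tcp_rot: [0.001, -0.175, 0.985, -0.001]
contact_force: [2.7, -1.0, 8.1]
gripper_width: 0.531
gripper_force: 82.2
```

```bash
python3 - <<'E'
from h import *
s=robot.sense();print(s['eef_pos'],s['contact_force'],s['moment'],s['gripper_width'],s['gripper_force'])
E
```

```text
[ 0.6067007  -0.20578467  0.11548074] [ 2.68199312 -0.95022597  8.08433805] [-0.21023797 -0.58783299 -0.04687927] 0.5309202274641693 82.22379995451774
```

Force 8.1 N, about 5 mm down. Turning counter-clockwise by 1.3 rad while holding it down.

>>> {"name": "move_arm", "arguments": {
  "moves": [
    [0,0,0.04,0,0,-0.07,0],
    [0,0,0.04,0,0,-0.2,0],
    [0,0,0.04,0,0,-0.32,0],
    [0,0,0.04,0,0,-0.44,0],
    [0,0,0.04,0,0,-0.56,0],
    [0,0,0.04,0,0,-0.68,0],
    [0,0,0.04,0,0,-0.8,0],
    [0,0,0.04,0,0,-0.92,0],
    [0,0,0.04,0,0,-1.04,0],
    [0,0,0.04,0,0,-1.16,0],
    [0,0,0.04,0,0,-1.28,0],
    [0,0,0.04,0,0,-1.35,0],
    [0,0,0.04,0,0,-1.35,0],
    [0,0,0.04,0,0,-1.35,0]
  ]
}}

```text
t: 11.8
eef_pos: [0.6051, -0.205, 0.1147]
tcp_rot: [-0.0, 0.752, -0.659, -0.0]
contact_force: [0.0, 0.6, 8.6]
gripper_width: 0.531
gripper_force: 82.7
```

```bash
python3 - <<'E'
from h import *
s=robot.sense();print(s['eef_pos'],s['contact_force'],s['moment'],s['gripper_width'],s['gripper_force'],s['joint_positions'][5])
d=cap('scene')
cv2.imwrite('pics/s5.png',cv2.resize(d['img'][150:230,180:270],None,fx=6,fy=6,interpolation=cv2.INTER_CUBIC))
E
```

```text
[ 0.60512883 -0.20501359  0.11467209] [6.37681175e-03 6.48466626e-01 8.63895940e+00] [0.04016246 0.0917362  0.03164604] 0.5312476743417043 82.69719625997823 -2.154561710433475
```

View pics/s5.png

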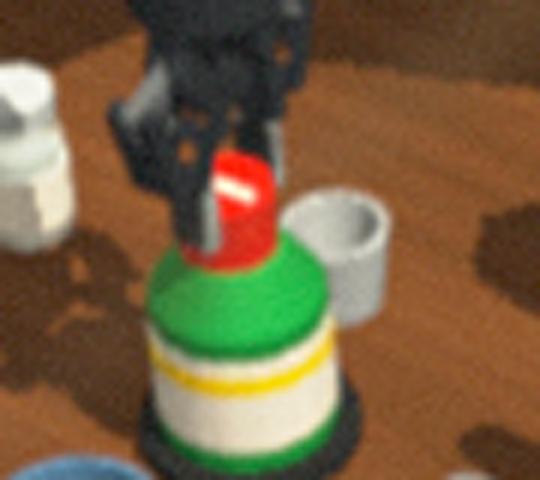

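The stripe now runs across the picture (near (235,188)), so the cap turned with the gripper. Lifting straight up.

>>> {"name": "move_arm", "arguments": {
  "moves": [
    [0,0,-0.5,0,0,0,0],
    [0,0,-1,0,0,0,0],
    [0,0,-2,0,0,0,0],
    [0,0,-3.5,0,0,0,0],
    [0,0,-5.5,0,0,0,0],
    [0,0,-7.5,0,0,0,0],
    [0,0,-8.5,0,0,0,0],
    [0,0,-8.5,0,0,0,0],
    [0,0,-8.5,0,0,0,0],
    [0,0,-8.5,0,0,0,0],
    [0,0,-8.5,0,0,0,0],
    [0,0,-8.5,0,0,0,0]
  ]
}}

```text
t: 13.05
eef_pos: [0.605, -0.205, 0.1981]
tcp_rot: [0.0, 0.752, -0.659, -0.001]
contact_force: [-0.4, -0.6, -0.5]
gripper_width: 0.531
gripper_force: 82.2
```

```bash
python3 - <<'E'
from h import *
s=robot.sense();print(s['eef_pos'],s['contact_force'],s['gripper_width'],s['gripper_force'],abs(s['qvel']).max())
d=cap('scene'); cv2.imwrite('pics/s6.png',d['img'])
E
```

```text
[ 0.60495202 -0.20496398  0.19811392] [-0.39498286 -0.63473226 -0.47544611] 0.5309953934614314 82.18672213959508 0.00817276033898941
```

View pics/s6.png

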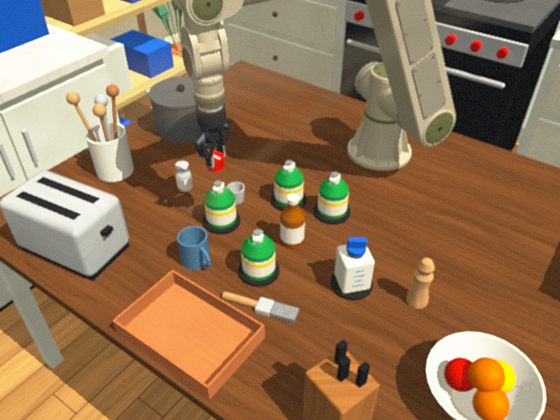

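The red cap is held at about (217,160), clear above its bottle at (220,205). The filler wing at (355,245) is open and everything else is standing as it was.

```bash
python3 -c "
from h import *
print(robot.sign_off())"
```

```text
the job is handed in; nothing more can be done
None
```

The job is handed in; no verdict came back: the blue filler cap turned about 1.31 rad and stayed open, and the red safety cap is held still about 8 cm above its bottle, with the bystanders standing in place in the last picture.

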